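# Hang the parts caddy in the model case and close the lid

### The arm

A 7-joint arm with a two-finger parallel gripper is mounted at the origin on the work surface. World frame = base frame: x ahead of the robot, y to its left, z up, the work surface at z = 0. Lengths are in m, angles in rad, forces in N, time in s.
With the tool pointing down it reaches from about 0.425 to 0.925 m from the base axis. Payload 6.8 kg.
Tool frame: the origin (TCP) lies between the finger pads; the fingertips stand 11 mm ahead of it and the grasp point (between the pads) lies 8 mm behind it; z points along the fingers, y is the line along which they close (so a half turn about z gives the same grasp; the last joint's range is limited). The gripper opens to 85 mm and grips with 20 to 120 N. Pads are 22 mm wide; open, the fingers measure 114 mm over their backs; the gripper's body (76 mm by 85 mm) begins 54 mm behind the grasp point. The pads swing forward as they close: fully open they stand 13 mm farther back than shut.
Start: joints at [-1.436, 0.477, 0.022, 1.555, -0.011, 1.109, -0.083], TCP at [0.162, 0.655, 0.242] pointing down, gripper open.
Joint ranges: [-2.96, 2.96], [-0.34, 2.1], [-1.41, 1.46], [0.24, 2.44], [-1.37, 4.51], [0.17, 1.92], [-2.96, 2.96]. Speed limits (rad/s): [2.39, 2.39, 3.14, 3.14, 3.14, 3.14, 3.14].

### API

Orientations are given as a rotation vector (axis times angle).
In Python, from bench import r gives the robot as it stands.
- The arm moves only by the tool send_rows, never from a script. Its argument "deltas" is a list of rows, each an object of numbers: "dx", "dy", "dz": the shift along the world's x, y, z in mm; "rx", "ry", "rz": the turn, a rotation vector about the world's x, y, z in degrees. A call has 1 to 5 rows; each row is the pose to reach, as a shift and turn from the pose commanded when the call began; what a row does not reach only later rows make up. A row lasts 1/12 s, in which the tool goes at most 41.7 mm and 7.16 degrees, less where a joint would pass 70% of its speed; a pose out of reach is approached as far as the arm can. A call with a gripper value outside its range is refused whole. "jaw" is the finger opening in mm, from 0 to 85.4, set as the call begins (left out, the last holds). The fingers move at their own pace and stop on an object; "newtons" is the grip in N (left out, the last holds). Time passes only in rows, so rows that repeat a pose let the fingers close. It gives the time, the measured TCP pose, the force, the opening and the grip force at its end, in the units of the state.
- r.get_obs(): the state, without advancing time (a new reading comes with each control period).
- r.grab_frame(name): name is "scene" or "top" or "wrist"; returns a dict with "frame" (384x512x3 uint8, blue, green, red), "z_map" (384x512 float32, m along the optical axis (not along the pixel's ray), 0 where there is no reading), "vertical_fov" (degrees; the focal length in pixels is half the picture's height over the tangent of half this angle, whatever the lens; pixels are square), "cx", "cy" (the principal point, pixels), "distortion" ([k1, k2, p1, p2, k3] as OpenCV has them; the pictures are not rectified), "xyz" and "orientation" of the camera in the world. Camera axes: x right, y down, z forward; pixel columns grow to the right and rows downward; lengths in m; the calibration is good to about 2 mm. A picture is of the moment at which its call begins.
- r.hand_in(): hands the job in; it is judged then, once.
The state is a dict: "clock": time; "joints": joint angles; "qvel": joint speeds; "tau": joint torques, N m; "tcp_pos": TCP position; "orientation": TCP orientation; "contact_force": force on the tool from outside, world axes, zero at the start; "moment": the same for the moment, N m; "grip_width": finger opening in m; "gripper_force": force on a finger pad.
Only numpy, scipy, OpenCV 4.12 (cv2) and the standard library are available. Lean on these libraries where they do the work, as an engineer would, in place of code of your own. Each camera call takes 0.05 s, during which the arm holds its last target. There are 200 camera calls.

### The job

Hang the blue caddy inside the open plywood model case by hooking its bent lip over the green-edged front rim, so that it hangs upright and fully home on the rim, and let go of it. Then push the heavy lid down until it is fully closed, gently, without slamming it. Do not drop the caddy or force it against the case, and leave everything else where it is.

Things in the scene. Friction and masses are not known exactly. Their poses are not given: they have to be found in the camera images.
- case: open plywood box fixed to the table, outer size 200 (x) x 220 (y) x 120 mm high, walls and floor 6 mm thick. Origin: centre of its underside; x from the front wall to the back, roughly away from the robot; y to the hinge wall; z up. The front wall (outer face x = -100, inner face x = -94 mm) has a green-painted rim
- rim_front (a point): middle of the top of the green front rim, halfway through the 6 mm wall (case x = -97, y = 0, z = 120 mm)
- lid (a joint): angle of the lid (clear pane in a black frame, 200 x 222 x 10 mm, about 0.8 kg): 0 = closed, 1.57 = upright; starts between 1.25 and 1.45. Its stiff friction hinge (about 1.25 N m, more than its weight) holds it wherever it is left; about 8 N near the free edge pushes it down. Closed, its underside is 8 mm above the rim, which leaves room for the lip
- lid_hinge (a point): on the hinge axis of the lid, in the middle of its width: case x = 0, y = +110, z = 128 mm. The axis runs along case x, and lies in the lid's inner face (the underside when closed)
- lid_push (a point): a good place to push: on the lid's outer face (the top when closed; it looks to case +y while the lid stands open), 175 mm from the hinge edge, 47 mm short of the free edge, in the middle of its width; 10 mm off the plane of the inner face
- caddy: blue tray 110 (x) x 140 (y) mm, about 0.33 kg. Origin: centre of its underside; z up, x from its back plate to its low front wall. Back plate 4 mm thick, 70 mm high, outer face at x = -55 mm; other walls 35 mm high; floor 5 mm. Blocks up to 39 mm high fill both ends (beyond 43 mm from the middle in y)
- lip_slot (a point): middle of the roof of the lip's slot (caddy x = -59, y = 0, z = 70 mm); it rests on the rim when the caddy hangs. The bent lip, 100 mm wide, reaches 12 mm out to -x from the outer face of the back plate, at its top: 4 mm thick (z 70 to 74), then down in a leg 4 mm thick that ends at z = 50 mm. The slot between leg and back plate is 8 mm wide (x = -63 to -55). A hung caddy leans by about 0.03 rad
- grip_middle (a point): middle of the rails of the caddy's yellow upright grip plate, at caddy x = 0, y = 0, z = 68 mm (the plate's top). The plate, to lift the caddy by, is 10 mm thick (x), 70 mm long (y) and rises from the floor. It is clamped firmly (60 N) on its rails up to 10 mm fore or aft of this point in x: by how much differs each time and is not measured
- glass: clear glass cup, 68 mm wide, 90 mm high; a bystander; origin: centre of its underside
- glue: red glue bottle with black cap, 44 mm wide, 120 mm high; a bystander; origin: centre of its underside
- foam_strip: light blue foam strip 45 x 200 x 30 mm with white model figures; a bystander; origin: centre of its underside
- house_brown: brown block house 50 x 60 x 32 mm standing on the floor of the case; a bystander; origin: centre of its underside
- house_green: pale green block house 50 x 60 x 32 mm standing on the floor of the case; a bystander; origin: centre of its underside

How it is judged:
On the way:
1. the caddy hangs at rest by its lip on the front rim, inside the case, let go, while the lid is still open (x of lip_slot in the frame of case between -0.102 and -0.092 m and z of lip_slot in the frame of case between 0.115 and 0.124 m and x of caddy in the frame of case above -0.06 m and z of caddy in the frame of case below 0.06 m and angle between caddy's own z axis and vertical below 0.12 rad and linear speed of caddy below 0.02 m/s and contact force between the fingers and caddy below 0.1 N and value of joint lid above 0.9 rad), for 0.2 s.
At the end, for the whole second after the job is handed in: The caddy hangs inside the case on the front rim: roof of the lip's slot from 5 mm below to 4 mm above the rim's height and within 5 mm of the wall's mid-plane, caddy upright within 0.12 rad, at rest and released; the lid is closed to within 0.04 rad (x of lip_slot in the frame of case between -0.102 and -0.092 m and z of lip_slot in the frame of case between 0.115 and 0.124 m and x of caddy in the frame of case above -0.06 m and z of caddy in the frame of case below 0.06 m and angle between caddy's own z axis and vertical below 0.12 rad and linear speed of caddy below 0.02 m/s and contact force between the fingers and caddy below 0.1 N and value of joint lid below 0.04 rad); the robot touches nothing.
It fails at once if the lid slams (faster than 1 rad/s in the last 0.4 rad of closing) (value of joint lid below 0.4 rad and velocity of joint lid below -1 rad/s).
It fails at once if the caddy is dropped on, struck against or forced against the case (over 60 N) (contact force between caddy and case above 60 N).
It fails at once if a bystander is moved by more than 30 mm (distance of any of glass, glue, foam_strip, house_brown, house_green from where it was at the start of the episode above 0.03 m).
It also fails if it takes over 64 s, if anything falls off the work surface, if the arm or the gripper's body presses on something with over 40 N, if the wrist force passes 120 N, or if a joint passes its speed limit or range.

## Working session

There is one attempt and no reset: what is moved stays moved. The work goes in short steps, Python scripts to look and compute and a tool call to move; the robot and the scene stay as the last step left them, time stands still between calls to the robot, and variables do not carry over. Pictures are saved under pics/ and viewed, at most 10 in all, crops included, and the job is handed in when it is done.

Besides the shell and the picture viewer there is one more tool, called after ">>>" as name(argument=value, ...), one argument or row to a line, values as JSON. send_rows: Moves the arm, as the interface text tells. Its arguments: {"type":"object","properties":{"deltas":{"type":"array","items":{"type":"object","properties":{"dx":{"type":"number"},"dy":{"type":"number"},"dz":{"type":"number"},"rx":{"type":"number"},"ry":{"type":"number"},"rz":{"type":"number"}}}},"jaw":{"type":"number"},"newtons":{"type":"number"}},"required":["deltas"]}

```bash
ls; mkdir -p pics; cat > h.py <<'E'
import numpy as np, cv2
from scipy.spatial.transform import Rotation as R
from bench import r
def cam(n):
    f=r.grab_frame(n); h=f["frame"].shape[0]
    F=h/2/np.tan(np.radians(f["vertical_fov"])/2)
    f["K"]=np.array([[F,0,f["cx"]],[0,F,f["cy"]],[0,0,1]]); f["D"]=np.array(f["distortion"],float)
    o=np.array(f["orientation"],float); f["R"]=R.from_rotvec(o).as_matrix() if o.size==3 else o.reshape(3,3)
    f["t"]=np.array(f["xyz"]); return f
def rays(f,uv):
    p=cv2.undistortPoints(np.array(uv,float).reshape(-1,1,2),f["K"],f["D"]).reshape(-1,2)
    return np.c_[p,np.ones(len(p))]
def cloud(f):
    h,w=f["z_map"].shape; u,v=np.meshgrid(np.arange(w),np.arange(h))
    d=rays(f,np.c_[u.ravel(),v.ravel()])*f["z_map"].reshape(-1,1)
    return (d@f["R"].T+f["t"]).reshape(h,w,3)
def plane(f,uv,z):
    d=rays(f,uv)@f["R"].T; return f["t"]+d*((z-f["t"][2])/d[:,2])[:,None]
E
python3 - <<'E'
from h import *
for n in("scene","top","wrist"):
    f=cam(n); cv2.imwrite(f"pics/{n}0.png",f["frame"]); np.savez(f"{n}0.npz",**{k:v for k,v in f.items()})
    print(n,f["t"],f["R"][:,2],f["K"][0,0],f["D"])
a=cv2.imread("pics/scene0.png");b=cv2.imread("pics/top0.png")
print(r.get_obs())
E
```

```text
pics
scene [ 0.9110513  -0.16076611  1.36205174] [-0.27779351  0.12478952 -0.9525011 ] 459.85805325300373 [-0.06008142  0.          0.          0.          0.        ]
top [0.3334311  0.03669706 1.42199603] [ 0.14151364 -0.02361872 -0.98965451] 437.17773360553326 [-0.10420201  0.          0.          0.          0.        ]
wrist [0.09092988 0.67220421 0.37318968] [ 0.27703555 -0.0696395  -0.95833274] 315.5755047953997 [-0.07688521  0.          0.          0.          0.        ]
{'clock': 0.15, 'joints': array([-1.43611541,  0.47763922,  0.02238028,  1.55618062, -0.01147116,
        1.10930971, -0.08308109]), 'qvel': array([-0.00225851, -0.00387791, -0.00041099, -0.00403905, -0.00204369,
        0.00039398,  0.0004914 ]), 'tau': array([ 3.00984582e-03, -5.96923935e+01,  1.61056034e+00, -2.81491756e+01,
        1.27580468e-02,  6.60014892e-03,  6.22022156e-06]), 'tcp_pos': array([0.1622013 , 0.65478441, 0.24154874]), 'orientation': array([-3.80388245e-01, -3.11844696e+00,  2.21182304e-03]), 'contact_force': array([-0.62874396,  0.73531276,  0.24891834]), 'moment': array([-0.01458006,  0.02913906,  0.00571076]), 'gripper_force': 0.0, 'grip_width': 0.08517796282437476}
```

View pics/scene0.png

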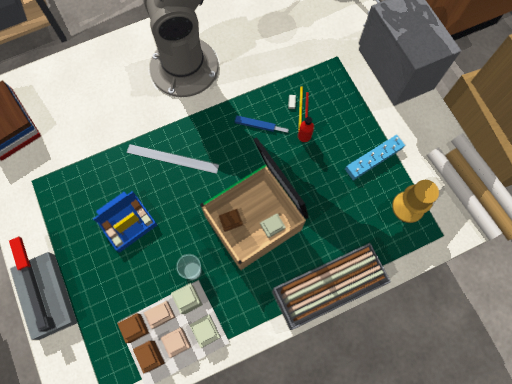

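View pics/top0.png

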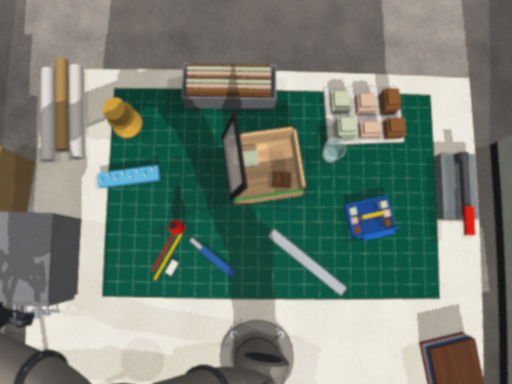

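The scene view shows the case at (255,215), the caddy at (125,220), the glass at (188,267) and the glue at (306,130). In the top view the case is at (268,165) with the green rim towards the robot. The lid stands on its left at (234,157), and the caddy is at (370,217) with its back plate and lip towards the robot.

```bash
cat > m.py <<'E'
from h import *
for n in("top","scene"):
    f=dict(np.load(n+"0.npz")); P=cloud(f); hsv=cv2.cvtColor(f["frame"],cv2.COLOR_BGR2HSV)
    H,S,V=[hsv[...,i].astype(int) for i in range(3)]
    c=(370,217) if n=="top" else (125,220); k=(268,170) if n=="top" else (255,215)
    u,v=np.meshgrid(np.arange(512),np.arange(384))
    near=lambda p,d:(abs(u-p[0])<d)&(abs(v-p[1])<d)
    z=P[...,2]
    Y=near(c,40)&(H>20)&(H<35)&(S>150)&(V>120); B=near(c,45)&(H>105)&(H<130)&(S>130)
    G=near(k,75)&(H>45)&(H<75)&(S>100)&(z>.1)&(z<.14)
    W=near(k,75)&(z>.112)&(z<.128)
    L=near(k,80)&(z>.16)&(z<.5)&(V<90)
    for nm,m in(("yel",Y&(z>.05)),("blue",B&(z>.02)),("lip",B&(z>.062)),("green",G),("walltop",W),("lid",L)):
        q=P[m]
        if len(q)<5: print(n,nm,len(q)); continue
        rect=cv2.minAreaRect(q[:,:2].astype(np.float32)); b=cv2.boxPoints(rect)
        print(n,nm,len(q),"mean",q.mean(0).round(4),"z",np.percentile(q[:,2],[2,50,98]).round(4),"size",np.round(rect[1],4),"cen",np.round(rect[0],4),"box",b.round(3).tolist())
    q=P[L]; 
    if len(q)>20:
        w,V_=np.linalg.eigh(np.cov(q.T)); print("lid normal",V_[:,0].round(3))
E
python3 m.py
```

```text
top yel 56 mean [ 0.4513 -0.3601  0.0679] z [0.0611 0.0683 0.0743] size [0.0096 0.0653] cen [ 0.4521 -0.36  ] box [[0.4399999976158142, -0.32899999618530273], [0.45500001311302185, -0.3930000066757202], [0.46399998664855957, -0.39100000262260437], [0.44999998807907104, -0.3269999921321869]]
top blue 319 mean [ 0.4175 -0.3486  0.0804] z [0.0215 0.0694 0.085 ] size [0.1218 0.4841] cen [ 0.403  -0.1956] box [[0.2879999876022339, 0.026000000536441803], [0.39899998903274536, -0.4449999928474426], [0.5180000066757202, -0.4169999957084656], [0.4059999883174896, 0.05400000140070915]]
top lip 171 mean [ 0.3889 -0.3582  0.1214] z [0.067  0.0743 1.422 ] size [0.0211 0.4698] cen [ 0.3614 -0.1968] box [[0.31299999356269836, 0.032999999821186066], [0.3889999985694885, -0.4300000071525574], [0.4099999964237213, -0.4269999861717224], [0.3330000042915344, 0.03700000047683716]]
top green 116 mean [ 0.5028 -0.0272  0.1202] z [0.1144 0.1199 0.1258] size [0.006  0.2105] cen [ 0.5026 -0.0263] box [[0.4830000102519989, 0.07699999958276749], [0.515999972820282, -0.13099999725818634], [0.5220000147819519, -0
[... 1762 characters left out ...]
 [0.5270000100135803, -0.12999999523162842], [0.49000000953674316, 0.07900000363588333]]
scene walltop 844 mean [ 0.6182 -0.0055  0.1199] z [0.1128 0.1198 0.1275] size [0.3835 0.2226] cen [0.689  0.0014] box [[0.4819999933242798, 0.07999999821186066], [0.5180000066757202, -0.14000000059604645], [0.8960000276565552, -0.07699999958276749], [0.8600000143051147, 0.1420000046491623]]
scene lid 636 mean [0.5953 0.0657 0.3035] z [0.1691 0.3443 0.3506] size [0.2015 0.0447] cen [0.5864 0.0739] box [[0.4830000102519989, 0.07999999821186066], [0.4909999966621399, 0.035999998450279236], [0.6890000104904175, 0.06800000369548798], [0.6819999814033508, 0.1120000034570694]]
lid normal [ 0.159 -0.971 -0.177]
```

>>> send_rows(
  deltas=[
    {"dx": 15, "dy": -10, "dz": 30},
    {"dx": 35, "dy": -25, "dz": 60},
    {"dx": 55, "dy": -40, "dz": 90},
    {"dx": 75, "dy": -55, "dz": 120},
    {"dx": 95, "dy": -70, "dz": 150},
  ],
  jaw=60,
)

```text
$.deltas[0]: bad value
```

>>> send_rows(
  deltas=[
    {"dx": 25, "dy": -30, "dz": 10, "rz": -7},
    {"dx": 50, "dy": -60, "dz": 20, "rz": -14},
    {"dx": 75, "dy": -90, "dz": 30, "rz": -21},
    {"dx": 100, "dy": -120, "dz": 40, "rz": -28},
    {"dx": 125, "dy": -150, "dz": 50, "rz": -35},
  ],
)

```text
$.deltas[0]: bad value
```

>>> send_rows(
  deltas=[
    {"dx": 15, "dy": -10, "dz": 30, "rx": 0, "ry": 0, "rz": 0},
    {"dx": 35, "dy": -25, "dz": 60, "rx": 0, "ry": 0, "rz": 0},
    {"dx": 55, "dy": -40, "dz": 90, "rx": 0, "ry": 0, "rz": 0},
    {"dx": 75, "dy": -55, "dz": 120, "rx": 0, "ry": 0, "rz": 0},
    {"dx": 95, "dy": -70, "dz": 150, "rx": 0, "ry": 0, "rz": 0},
  ],
  jaw=60,
)

```text
clock: 0.57
tcp_pos: [0.258, 0.5841, 0.3934]
orientation: [-0.38, -3.118, 0.001]
contact_force: [0.7, 0.6, -1.0]
grip_width: 0.0601
gripper_force: 0.0
```

>>> send_rows(
  deltas=[
    {"dx": 25, "dy": -30, "dz": 10, "rx": 0, "ry": 0, "rz": -7},
    {"dx": 50, "dy": -60, "dz": 20, "rx": 0, "ry": 0, "rz": -14},
    {"dx": 75, "dy": -90, "dz": 30, "rx": 0, "ry": 0, "rz": -21},
    {"dx": 100, "dy": -120, "dz": 40, "rx": 0, "ry": 0, "rz": -28},
    {"dx": 125, "dy": -150, "dz": 50, "rx": 0, "ry": 0, "rz": -35},
  ],
)

```text
clock: 0.98
tcp_pos: [0.3831, 0.4333, 0.4427]
orientation: [-1.309, -2.856, 0.0]
contact_force: [1.5, 0.4, 0.2]
grip_width: 0.0603
gripper_force: 0.0
```

>>> send_rows(
  deltas=[
    {"dx": 15, "dy": -38, "dz": 0, "rx": 0, "ry": 0, "rz": -6},
    {"dx": 30, "dy": -76, "dz": 0, "rx": 0, "ry": 0, "rz": -12},
    {"dx": 45, "dy": -114, "dz": 0, "rx": 0, "ry": 0, "rz": -18},
    {"dx": 58, "dy": -153, "dz": 0, "rx": 0, "ry": 0, "rz": -24},
    {"dx": 67, "dy": -193, "dz": 0, "rx": 0, "ry": 0, "rz": -28},
  ],
)

```text
clock: 1.4
tcp_pos: [0.4499, 0.2401, 0.442]
orientation: [1.961, 2.454, -0.0]
contact_force: [1.8, -0.7, -0.1]
grip_width: 0.0602
gripper_force: 0.0
```

>>> send_rows(
  deltas=[
    {"dx": 0, "dy": -40, "dz": 0, "rx": 0, "ry": 0, "rz": 0},
    {"dx": 0, "dy": -80, "dz": 0, "rx": 0, "ry": 0, "rz": 0},
    {"dx": 0, "dy": -120, "dz": 0, "rx": 0, "ry": 0, "rz": 0},
    {"dx": 0, "dy": -160, "dz": 0, "rx": 0, "ry": 0, "rz": 0},
    {"dx": 0, "dy": -200, "dz": 0, "rx": 0, "ry": 0, "rz": 0},
  ],
)

```text
clock: 1.82
tcp_pos: [0.4487, 0.0401, 0.4422]
orientation: [-1.954, -2.46, -0.0]
contact_force: [0.3, 0.1, 0.3]
grip_width: 0.06
gripper_force: 0.0
```

>>> send_rows(
  deltas=[
    {"dx": 0, "dy": -40, "dz": 0, "rx": 0, "ry": 0, "rz": 0},
    {"dx": 0, "dy": -80, "dz": 0, "rx": 0, "ry": 0, "rz": 0},
    {"dx": 0, "dy": -120, "dz": 0, "rx": 0, "ry": 0, "rz": 0},
    {"dx": 0, "dy": -160, "dz": -20, "rx": 0, "ry": 0, "rz": 0},
    {"dx": 0, "dy": -200, "dz": -40, "rx": 0, "ry": 0, "rz": 0},
  ],
)

```text
clock: 2.23
tcp_pos: [0.4491, -0.1546, 0.4054]
orientation: [1.953, 2.458, 0.004]
contact_force: [1.2, 0.7, -0.1]
grip_width: 0.0599
gripper_force: 0.0
```

>>> send_rows(
  deltas=[
    {"dx": 0, "dy": -30, "dz": -25, "rx": 0, "ry": 0, "rz": 0},
    {"dx": 0, "dy": -60, "dz": -50, "rx": 0, "ry": 0, "rz": 0},
    {"dx": 0, "dy": -90, "dz": -75, "rx": 0, "ry": 0, "rz": 0},
    {"dx": 0, "dy": -120, "dz": -100, "rx": 0, "ry": 0, "rz": 0},
    {"dx": 0, "dy": -150, "dz": -120, "rx": 0, "ry": 0, "rz": 0},
  ],
)

```text
clock: 2.65
tcp_pos: [0.4487, -0.3031, 0.2829]
orientation: [-1.952, -2.46, 0.001]
contact_force: [0.7, 1.9, 1.1]
grip_width: 0.0605
gripper_force: 0.0
```

>>> send_rows(
  deltas=[
    {"dx": 0, "dy": -30, "dz": -10, "rx": 0, "ry": 0, "rz": 0},
    {"dx": 0, "dy": -50, "dz": -30, "rx": 0, "ry": 0, "rz": 0},
    {"dx": 0, "dy": -50, "dz": -30, "rx": 0, "ry": 0, "rz": 0},
  ],
)

```text
clock: 2.9
tcp_pos: [0.4463, -0.3556, 0.2518]
orientation: [-1.958, -2.452, 0.006]
contact_force: [-0.4, 0.5, 0.9]
grip_width: 0.0601
gripper_force: 0.0
```

```bash
cat > c.py <<'E'
import sys
from h import *
f=cam("wrist"); n=sys.argv[1]; cv2.imwrite(f"pics/{n}.png",f["frame"]); np.savez(n+".npz",**f)
P=cloud(f); hsv=cv2.cvtColor(f["frame"],cv2.COLOR_BGR2HSV).astype(int); H,S,V=hsv[...,0],hsv[...,1],hsv[...,2]; z=P[...,2]; ok=f["z_map"]>0
Y=ok&(H>20)&(H<35)&(S>150)&(V>100); B=ok&(H>105)&(H<130)&(S>130)
zt=np.percentile(z[Y],95); print("plate top z",zt)
def rep(nm,m):
    m=cv2.morphologyEx(m.astype(np.uint8),cv2.MORPH_OPEN,np.ones((2,2)))>0
    if m.sum()<10: print(nm,"none");return
    q=P[m]; rc=cv2.minAreaRect(q[:,:2].astype(np.float32)); b=cv2.boxPoints(rc)
    e=b[1]-b[0]; e2=b[2]-b[1]; l=e if np.hypot(*e)>np.hypot(*e2) else e2
    if l[1]<0: l=-l
    print(nm,m.sum(),"cen",np.round(rc[0],4),"size",np.round(rc[1],4),"yaw",np.degrees(np.arctan2(-l[0],l[1])).round(2),"z",np.percentile(q[:,2],[5,50,95]).round(4))
rep("plate",Y&(abs(z-zt)<.006)); rep("lipband",B&(z>zt-.002)&(z<zt+.012)); rep("blueall",B&(z>zt-.045))
o=r.get_obs(); print(o["tcp_pos"],o["orientation"])
E
python3 c.py w1
```

```text
plate top z 0.06912200682081308
plate 590 cen [ 0.4475 -0.3447] size [0.0099 0.1247] yaw 12.63 z [0.0053 0.0678 0.0692]
lipband 1654 cen [ 0.3923 -0.3776] size [0.1935 0.0537] yaw -6.78 z [0.0654 0.0739 0.0752]
blueall 3751 cen [ 0.4391 -0.376 ] size [0.1413 0.1818] yaw 13.09 z [0.002  0.05   0.0749]
[ 0.44719845 -0.35389929  0.25306788] [-1.95689847 -2.45309205  0.00396084]
```

View pics/w1.png

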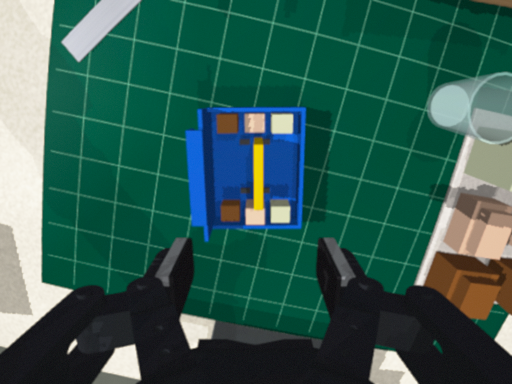

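The wrist view shows the caddy at (250,170). The yellow plate is at u≈258, v 138–210, the lip is at the left (u 187–205), and the fingers stand to its left and right.

```bash
cat > c2.py <<'E'
import sys
from h import *
# usage: name yawdeg [zplate_top] ; caddy-frame extents
n=sys.argv[1]; 
if len(sys.argv)>3: f=cam("wrist"); np.savez(n+".npz",**f); cv2.imwrite(f"pics/{n}.png",f["frame"])
else: f=dict(np.load(n+".npz"))
a=np.radians(float(sys.argv[2])); X=np.array([np.cos(a),np.sin(a)]); Yv=np.array([-X[1],X[0]])
P=cloud(f); hsv=cv2.cvtColor(f["frame"],cv2.COLOR_BGR2HSV).astype(int); H,S,V=hsv[...,0],hsv[...,1],hsv[...,2]; z=P[...,2]; ok=f["z_map"]>0
def big(m):
    k,l,s,_=cv2.connectedComponentsWithStats(m.astype(np.uint8)); return l==1+np.argmax(s[1:,4])
Y=big(ok&(H>20)&(H<35)&(S>150)&(V>100)); zt=np.percentile(z[Y],80)
Y&=abs(z-zt)<.004
B=big(ok&(H>105)&(H<130)&(S>130)); L=big(B&(z>zt+.002)&(z<zt+.012))
for nm,m in(("plate",Y),("lip+back",L),("blue",B)):
    q=P[m]; x=q[:,:2]@X; y=q[:,:2]@Yv; ex=np.percentile(x,[1,99]); ey=np.percentile(y,[1,99])
    s=np.polyfit(y,x,1)[0]; c=ex.mean()*X+ey.mean()*Yv
    print(nm,m.sum(),"x",ex.round(4),"y",ey.round(4),"cen",c.round(4),"yaw corr",np.degrees(-np.arctan(s)).round(2),"z",np.percentile(q[:,2],[5,50,95]).round(4))
o=r.get_obs(); print(o["tcp_pos"],o["orientation"])
E
python3 c2.py w1 12.6
```

```text
plate 585 x [0.3555 0.364 ] y [-0.4842 -0.4164] cen [ 0.4494 -0.361 ] yaw corr 0.29 z [0.0668 0.0679 0.0692]
lip+back 1486 x [0.2894 0.3049] y [-0.4995 -0.4013] cen [ 0.3882 -0.3747] yaw corr 0.39 z [0.0726 0.0741 0.0752]
blue 9833 x [0.2904 0.4096] y [-0.5183 -0.3812] cen [ 0.4397 -0.3625] yaw corr 0.16 z [0.0041 0.0062 0.0744]
[ 0.44719845 -0.35389929  0.25306788] [-1.95689847 -2.45309205  0.00396084]
```

>>> send_rows(
  deltas=[
    {"dx": 0, "dy": -2, "dz": -30, "rx": 0, "ry": 0, "rz": 0},
    {"dx": 0, "dy": -3, "dz": -60, "rx": 0, "ry": 0, "rz": 0},
    {"dx": 0, "dy": -3, "dz": -90, "rx": 0, "ry": 0, "rz": 0},
    {"dx": 0, "dy": -3, "dz": -110, "rx": 0, "ry": 0, "rz": 0},
    {"dx": 0, "dy": -3, "dz": -110, "rx": 0, "ry": 0, "rz": 0},
  ],
  jaw=45,
)

```text
clock: 3.37
tcp_pos: [0.4482, -0.3522, 0.1419]
orientation: [-1.947, -2.457, -0.0]
contact_force: [-0.4, 0.3, 0.2]
grip_width: 0.045
gripper_force: 0.0
```

>>> send_rows(
  deltas=[
    {"dx": 0, "dy": 0, "dz": 0, "rx": 0, "ry": 0, "rz": 0},
    {"dx": 0, "dy": 0, "dz": 0, "rx": 0, "ry": 0, "rz": 0},
  ],
)

```text
clock: 3.53
tcp_pos: [0.4503, -0.3555, 0.1468]
orientation: [1.951, 2.459, 0.001]
contact_force: [-0.1, 0.2, 0.6]
grip_width: 0.0448
gripper_force: 0.0
```

```bash
python3 c2.py w2 12.9 new
```

```text
plate 1263 x [0.3528 0.3623] y [-0.4863 -0.418 ] cen [ 0.4495 -0.3609] yaw corr 0.1 z [0.0669 0.0679 0.069 ]
lip+back 656 x [0.2874 0.303 ] y [-0.4979 -0.4026] cen [ 0.3883 -0.373 ] yaw corr -6.42 z [0.0712 0.0739 0.0749]
blue 14637 x [0.2907 0.4046] y [-0.5199 -0.3826] cen [ 0.4396 -0.3622] yaw corr 6.06 z [0.0041 0.0056 0.071 ]
[ 0.4504344  -0.35576099  0.14699719] [1.95126223e+00 2.45838319e+00 1.05618274e-03]
```

>>> send_rows(
  deltas=[
    {"dx": -1, "dy": -5, "dz": -25, "rx": 0, "ry": 0, "rz": 0},
    {"dx": -1, "dy": -5, "dz": -50, "rx": 0, "ry": 0, "rz": 0},
    {"dx": -1, "dy": -5, "dz": -70, "rx": 0, "ry": 0, "rz": 0},
    {"dx": -1, "dy": -5, "dz": -70, "rx": 0, "ry": 0, "rz": 0},
    {"dx": -1, "dy": -5, "dz": -70, "rx": 0, "ry": 0, "rz": 0},
  ],
)

```text
clock: 4.0
tcp_pos: [0.4487, -0.3605, 0.076]
orientation: [1.953, 2.46, 0.0]
contact_force: [0.8, -0.6, 0.2]
grip_width: 0.0452
gripper_force: 0.0
```

>>> send_rows(
  deltas=[
    {"dx": 0, "dy": 0, "dz": 0, "rx": 0, "ry": 0, "rz": 0},
    {"dx": 0, "dy": 0, "dz": 0, "rx": 0, "ry": 0, "rz": 0},
    {"dx": 0, "dy": 0, "dz": 0, "rx": 0, "ry": 0, "rz": 0},
  ],
)

```text
clock: 4.25
tcp_pos: [0.4492, -0.3609, 0.0766]
orientation: [1.952, 2.458, 0.001]
contact_force: [0.7, -0.0, -0.4]
grip_width: 0.045
gripper_force: 0.0
```

>>> send_rows(
  deltas=[
    {"dx": 0, "dy": 0, "dz": -10, "rx": 0, "ry": 0, "rz": 0},
    {"dx": 0, "dy": 0, "dz": -20, "rx": 0, "ry": 0, "rz": 0},
    {"dx": 0, "dy": 0, "dz": -28, "rx": 0, "ry": 0, "rz": 0},
    {"dx": 0, "dy": 0, "dz": -28, "rx": 0, "ry": 0, "rz": 0},
    {"dx": 0, "dy": 0, "dz": -28, "rx": 0, "ry": 0, "rz": 0},
  ],
)

```text
clock: 4.67
tcp_pos: [0.4476, -0.36, 0.0461]
orientation: [-1.953, -2.458, 0.001]
contact_force: [0.3, -0.3, 0.6]
grip_width: 0.0451
gripper_force: 0.0
```

>>> send_rows(
  deltas=[
    {"dx": 0, "dy": 0, "dz": 0, "rx": 0, "ry": 0, "rz": 0},
    {"dx": 0, "dy": 0, "dz": 0, "rx": 0, "ry": 0, "rz": 0},
    {"dx": 0, "dy": 0, "dz": 0, "rx": 0, "ry": 0, "rz": 0},
    {"dx": 0, "dy": 0, "dz": 0, "rx": 0, "ry": 0, "rz": 0},
    {"dx": 0, "dy": 0, "dz": 0, "rx": 0, "ry": 0, "rz": 0},
  ],
  jaw=0,
  newtons=70,
)

```text
clock: 5.08
tcp_pos: [0.4486, -0.3606, 0.0475]
orientation: [1.953, 2.459, 0.0]
contact_force: [-0.2, 1.0, 3.6]
grip_width: 0.0092
gripper_force: 68.4
```

>>> send_rows(
  deltas=[
    {"dx": 0, "dy": 0, "dz": 0, "rx": 0, "ry": 0, "rz": 0},
    {"dx": 0, "dy": 0, "dz": 0, "rx": 0, "ry": 0, "rz": 0},
    {"dx": 0, "dy": 0, "dz": 0, "rx": 0, "ry": 0, "rz": 0},
    {"dx": 0, "dy": 0, "dz": 0, "rx": 0, "ry": 0, "rz": 0},
    {"dx": 0, "dy": 0, "dz": 0, "rx": 0, "ry": 0, "rz": 0},
  ],
)

```text
clock: 5.5
tcp_pos: [0.4487, -0.3606, 0.0475]
orientation: [1.953, 2.459, 0.0]
contact_force: [-0.7, 1.2, 6.6]
grip_width: 0.0088
gripper_force: 68.7
```

>>> send_rows(
  deltas=[
    {"dx": 0, "dy": 0, "dz": 8, "rx": 0, "ry": 0, "rz": 0},
    {"dx": 0, "dy": 0, "dz": 25, "rx": 0, "ry": 0, "rz": 0},
    {"dx": 0, "dy": 0, "dz": 50, "rx": 0, "ry": 0, "rz": 0},
    {"dx": 0, "dy": 0, "dz": 75, "rx": 0, "ry": 0, "rz": 0},
    {"dx": 0, "dy": 0, "dz": 100, "rx": 0, "ry": 0, "rz": 0},
  ],
)

```text
clock: 5.92
tcp_pos: [0.4472, -0.3596, 0.1474]
orientation: [-1.953, -2.458, 0.001]
contact_force: [1.2, -0.1, -4.8]
grip_width: 0.0091
gripper_force: 68.8
```

>>> send_rows(
  deltas=[
    {"dx": 0, "dy": 0, "dz": 25, "rx": 0, "ry": 0, "rz": -1},
    {"dx": 0, "dy": 0, "dz": 50, "rx": 0, "ry": 0, "rz": -2},
    {"dx": 0, "dy": 0, "dz": 75, "rx": 0, "ry": 0, "rz": -3},
    {"dx": 0, "dy": 0, "dz": 95, "rx": 0, "ry": 0, "rz": -4},
    {"dx": 0, "dy": 0, "dz": 95, "rx": 0, "ry": 0, "rz": -4},
  ],
)

```text
clock: 6.33
tcp_pos: [0.449, -0.3616, 0.2454]
orientation: [2.037, 2.386, 0.002]
contact_force: [0.4, -1.2, -3.4]
grip_width: 0.009
gripper_force: 68.8
```

```bash
python3 c2.py w3 9 new; python3 -c "
from h import *
print(r.get_obs()['contact_force'],r.get_obs()['moment'],r.get_obs()['grip_width'])"
```

```text
plate 3273 x [0.3813 0.3907] y [-0.4562 -0.3933] cen [ 0.4477 -0.3591] yaw corr 0.14 z [0.2648 0.2658 0.2668]
lip+back 6209 x [0.3154 0.3315] y [-0.4368 -0.3785] cen [ 0.3832 -0.352 ] yaw corr -1.22 z [0.2698 0.2715 0.2725]
blue 38130 x [0.3164 0.4359] y [-0.4623 -0.3588] cen [ 0.4357 -0.3466] yaw corr 6.94 z [0.2021 0.2229 0.2719]
[ 0.44859185 -0.36061088  0.24319142] [2.03658877e+00 2.38893562e+00 1.33219685e-03]
[-0.26434796  0.16250663 -6.23753294] [ 0.00701902 -0.08819736  0.00526954] 0.009114131536788158
```

View pics/w3.png

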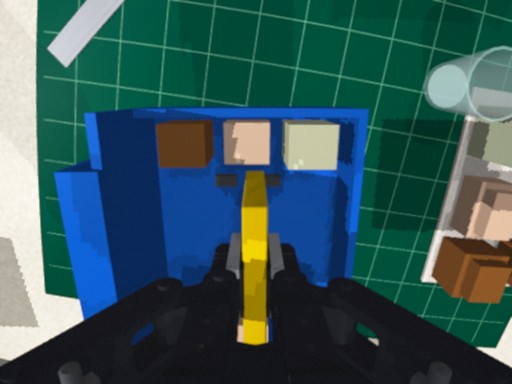

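The caddy hangs level in the grip. The yellow plate is at u≈255 between the fingers, and the lip is at the left (u 57–110). I'm now carrying it over the case.

>>> send_rows(
  deltas=[
    {"dx": 4, "dy": 12, "dz": 0, "rx": 0, "ry": 0, "rz": 0},
    {"dx": 15, "dy": 40, "dz": 0, "rx": 0, "ry": 0, "rz": 0},
    {"dx": 26, "dy": 70, "dz": 0, "rx": 0, "ry": 0, "rz": 0},
    {"dx": 37, "dy": 100, "dz": 0, "rx": 0, "ry": 0, "rz": 0},
    {"dx": 48, "dy": 130, "dz": 0, "rx": 0, "ry": 0, "rz": 0},
  ],
)

```text
clock: 6.8
tcp_pos: [0.4952, -0.2282, 0.2399]
orientation: [-2.036, -2.388, 0.002]
contact_force: [0.9, -1.7, -4.6]
grip_width: 0.0089
gripper_force: 68.7
```

>>> send_rows(
  deltas=[
    {"dx": 11, "dy": 30, "dz": 0, "rx": 0, "ry": 0, "rz": 0},
    {"dx": 22, "dy": 60, "dz": 0, "rx": 0, "ry": 0, "rz": 0},
    {"dx": 33, "dy": 90, "dz": 0, "rx": 0, "ry": 0, "rz": 0},
    {"dx": 44, "dy": 120, "dz": 0, "rx": 0, "ry": 0, "rz": 0},
    {"dx": 55, "dy": 150, "dz": 0, "rx": 0, "ry": 0, "rz": 0},
  ],
)

```text
clock: 7.22
tcp_pos: [0.5501, -0.0783, 0.24]
orientation: [-2.036, -2.389, 0.003]
contact_force: [0.7, -0.4, -3.6]
grip_width: 0.0091
gripper_force: 68.7
```

>>> send_rows(
  deltas=[
    {"dx": 10, "dy": 25, "dz": 0, "rx": 0, "ry": 0, "rz": 0},
    {"dx": 16, "dy": 44, "dz": 0, "rx": 0, "ry": 0, "rz": 0},
    {"dx": 16, "dy": 44, "dz": 0, "rx": 0, "ry": 0, "rz": 0},
    {"dx": 16, "dy": 44, "dz": 0, "rx": 0, "ry": 0, "rz": 0},
    {"dx": 16, "dy": 44, "dz": 0, "rx": 0, "ry": 0, "rz": 0},
  ],
)

```text
clock: 7.63
tcp_pos: [0.5659, -0.037, 0.2406]
orientation: [-2.038, -2.389, 0.004]
contact_force: [0.2, -1.0, -4.2]
grip_width: 0.0092
gripper_force: 68.8
```

```bash
python3 c2.py w4 9 new; cat > g.py <<'E'
import sys
from h import *
a=np.radians(9); X=np.array([np.cos(a),np.sin(a)]); Yv=np.array([-X[1],X[0]])
for n in sys.argv[1:]:
    f=cam(n) if n in("top","scene") else dict(np.load(n+".npz"))
    P=cloud(f); hsv=cv2.cvtColor(f["frame"],cv2.COLOR_BGR2HSV).astype(int); H,S,V=hsv[...,0],hsv[...,1],hsv[...,2]; z=P[...,2]
    G=(H>45)&(H<75)&(S>100)&(z>.112)&(z<.128)&(P[...,0]>.46)&(P[...,0]<.54)
    q=P[G]
    if len(q)<10: print(n,"no green");continue
    x=q[:,:2]@X; y=q[:,:2]@Yv; s=np.polyfit(y,x,1)
    print(n,len(q),"rim x",np.percentile(x,[2,50,98]).round(4),"y",np.percentile(y,[1,99]).round(4),"yaw",(9-np.degrees(np.arctan(s[0]))).round(2),"z",np.median(q[:,2]).round(4))
o=r.get_obs(); print("tcp XY",(o["tcp_pos"][:2]@X).round(4),(o["tcp_pos"][:2]@Yv).round(4),o["tcp_pos"][2])
E
python3 g.py w4 top scene
```

```text
plate 3329 x [0.5477 0.5571] y [-0.154  -0.0911] cen [ 0.5648 -0.0346] yaw corr 0.15 z [0.26   0.2611 0.2621]
lip+back 3079 x [0.4834 0.498 ] y [-0.1358 -0.0762] cen [ 0.5012 -0.0279] yaw corr -0.12 z [0.2643 0.2671 0.2681]
blue 34559 x [0.4876 0.6018] y [-0.1602 -0.0564] cen [ 0.5549 -0.0218] yaw corr 8.69 z [0.1974 0.211  0.2671]
[ 0.56607163 -0.03759539  0.24103518] [-2.03972359 -2.38797177  0.00301   ]
w4 550 rim x [0.4888 0.4914 0.494 ] y [-0.0561  0.001 ] yaw 8.71 z 0.1203
top 22 rim x [0.4902 0.4921 0.4954] y [-0.2104 -0.1723] yaw 10.08 z 0.1206
scene 28 rim x [0.4897 0.4931 0.4955] y [-0.2106  0.0013] yaw 9.17 z 0.1182
tcp XY 0.5536 -0.1259 0.2416171588920502
```

View pics/w4.png

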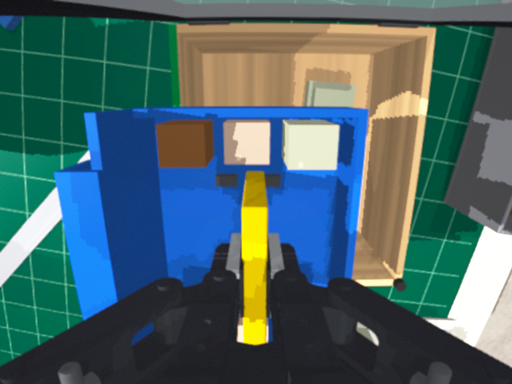

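The view shows the caddy over the case. The green rim is at u≈175 and the lip at u 57–110, about 1 mm off in case x. I'll descend with a few mm of clearance behind the wall, then feel for it.

>>> send_rows(
  deltas=[
    {"dx": 5, "dy": 1, "dz": 0, "rx": 0, "ry": 0, "rz": 0},
    {"dx": 5, "dy": 1, "dz": -15, "rx": 0, "ry": 0, "rz": 0},
    {"dx": 5, "dy": 1, "dz": -30, "rx": 0, "ry": 0, "rz": 0},
    {"dx": 5, "dy": 1, "dz": -45, "rx": 0, "ry": 0, "rz": 0},
    {"dx": 5, "dy": 1, "dz": -60, "rx": 0, "ry": 0, "rz": 0},
  ],
)

```text
clock: 8.2
tcp_pos: [0.5727, -0.0358, 0.1815]
orientation: [2.039, 2.389, 0.001]
contact_force: [-0.4, 0.3, -4.4]
grip_width: 0.0092
gripper_force: 68.8
```

>>> send_rows(
  deltas=[
    {"dx": 0, "dy": 0, "dz": -10, "rx": 0, "ry": 0, "rz": 0},
    {"dx": 0, "dy": 0, "dz": -20, "rx": 0, "ry": 0, "rz": 0},
    {"dx": 0, "dy": 0, "dz": -30, "rx": 0, "ry": 0, "rz": 0},
    {"dx": 0, "dy": 0, "dz": -40, "rx": 0, "ry": 0, "rz": 0},
    {"dx": 0, "dy": 0, "dz": -48, "rx": 0, "ry": 0, "rz": 0},
  ],
)

```text
clock: 8.62
tcp_pos: [0.5723, -0.0353, 0.1332]
orientation: [-2.038, -2.39, -0.0]
contact_force: [0.3, 0.7, -4.7]
grip_width: 0.0089
gripper_force: 68.6
```

>>> send_rows(
  deltas=[
    {"dx": 0, "dy": 0, "dz": 0, "rx": 0, "ry": 0, "rz": 0},
    {"dx": 0, "dy": 0, "dz": 0, "rx": 0, "ry": 0, "rz": 0},
    {"dx": 0, "dy": 0, "dz": 0, "rx": 0, "ry": 0, "rz": 0},
  ],
)

```text
clock: 8.87
tcp_pos: [0.5727, -0.0355, 0.1345]
orientation: [2.038, 2.39, 0.001]
contact_force: [-0.1, -0.1, -5.3]
grip_width: 0.009
gripper_force: 68.7
```

```bash
python3 c2.py w5 9 new;python3 g.py w5; python3 -c "
from h import *
print(r.get_obs()['contact_force'],r.get_obs()['moment'])"
```

```text
plate 3332 x [0.5545 0.5639] y [-0.1535 -0.0905] cen [ 0.5714 -0.033 ] yaw corr 0.15 z [0.1539 0.1549 0.1559]
lip+back 3023 x [0.4908 0.5048] y [-0.1338 -0.0757] cen [ 0.5081 -0.0256] yaw corr 3.27 z [0.1581 0.1607 0.1618]
blue 34192 x [0.4945 0.6089] y [-0.1597 -0.0559] cen [ 0.5618 -0.0202] yaw corr 8.42 z [0.0912 0.103  0.1607]
[ 0.57276941 -0.03542568  0.13460567] [2.03803035e+00 2.38975871e+00 1.17190355e-03]
w5 1415 rim x [0.4882 0.4912 0.4943] y [-0.0553 -0.0099] yaw 9.1 z 0.1203
tcp XY 0.5602 -0.1246 0.13460566588297804
[-0.12028168  0.27007582 -4.05572537] [-0.06419696 -0.06238634  0.0224621 ]
```

View pics/w5.png

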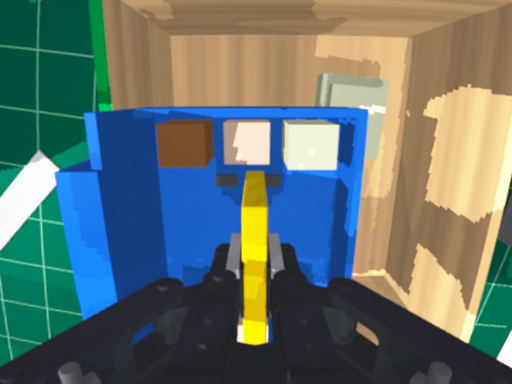

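The lip is about 6 mm behind the rim line, and the rim is visible at u≈100 at the top left. I'm easing towards the wall while watching the force.

>>> send_rows(
  deltas=[
    {"dx": -2, "dy": -0.3, "dz": 0, "rx": 0, "ry": 0, "rz": 0},
    {"dx": -4, "dy": -0.6, "dz": 0, "rx": 0, "ry": 0, "rz": 0},
    {"dx": -5, "dy": -0.8, "dz": 0, "rx": 0, "ry": 0, "rz": 0},
    {"dx": -5, "dy": -0.8, "dz": 0, "rx": 0, "ry": 0, "rz": 0},
    {"dx": -5, "dy": -0.8, "dz": 0, "rx": 0, "ry": 0, "rz": 0},
  ],
)

```text
clock: 9.33
tcp_pos: [0.5672, -0.0361, 0.1342]
orientation: [2.038, 2.39, 0.0]
contact_force: [0.5, 0.2, -4.6]
grip_width: 0.0088
gripper_force: 68.8
```

>>> send_rows(
  deltas=[
    {"dx": -0.5, "dy": -0.1, "dz": 0, "rx": 0, "ry": 0, "rz": 0},
    {"dx": -1, "dy": -0.2, "dz": 0, "rx": 0, "ry": 0, "rz": 0},
    {"dx": -1, "dy": -0.2, "dz": 0, "rx": 0, "ry": 0, "rz": 0},
    {"dx": -1, "dy": -0.2, "dz": 0, "rx": 0, "ry": 0, "rz": 0},
  ],
)

```text
clock: 9.67
tcp_pos: [0.5667, -0.0362, 0.1341]
orientation: [2.038, 2.39, 0.001]
contact_force: [0.8, 0.5, -5.7]
grip_width: 0.0087
gripper_force: 68.6
```

>>> send_rows(
  deltas=[
    {"dx": -0.5, "dy": -0.1, "dz": 0, "rx": 0, "ry": 0, "rz": 0},
    {"dx": -1, "dy": -0.2, "dz": 0, "rx": 0, "ry": 0, "rz": 0},
    {"dx": -1, "dy": -0.2, "dz": 0, "rx": 0, "ry": 0, "rz": 0},
    {"dx": -1, "dy": -0.2, "dz": 0, "rx": 0, "ry": 0, "rz": 0},
  ],
)

```text
clock: 10.0
tcp_pos: [0.5666, -0.0362, 0.1344]
orientation: [2.037, 2.389, 0.003]
contact_force: [4.7, 1.4, -5.9]
grip_width: 0.0085
gripper_force: 68.4
```

Light contact at 4.7 N, with the back plate on the wall's inner face. I'll back off 1.5 mm and go down.

>>> send_rows(
  deltas=[
    {"dx": 1.5, "dy": 0.2, "dz": 0, "rx": 0, "ry": 0, "rz": 0},
    {"dx": 1.5, "dy": 0.2, "dz": 0, "rx": 0, "ry": 0, "rz": 0},
    {"dx": 1.5, "dy": 0.2, "dz": -5, "rx": 0, "ry": 0, "rz": 0},
    {"dx": 1.5, "dy": 0.2, "dz": -10, "rx": 0, "ry": 0, "rz": 0},
    {"dx": 1.5, "dy": 0.2, "dz": -13, "rx": 0, "ry": 0, "rz": 0},
  ],
)

```text
clock: 10.42
tcp_pos: [0.5667, -0.0363, 0.1204]
orientation: [2.039, 2.39, -0.0]
contact_force: [2.1, -0.4, -2.6]
grip_width: 0.0094
gripper_force: 69.0
```

>>> send_rows(
  deltas=[
    {"dx": 0, "dy": 0, "dz": -1, "rx": 0, "ry": 0, "rz": 0},
    {"dx": 0, "dy": 0, "dz": -2, "rx": 0, "ry": 0, "rz": 0},
    {"dx": 0, "dy": 0, "dz": -3, "rx": 0, "ry": 0, "rz": 0},
    {"dx": 0, "dy": 0, "dz": -4, "rx": 0, "ry": 0, "rz": 0},
  ],
)

```text
clock: 10.75
tcp_pos: [0.5668, -0.0364, 0.117]
orientation: [-2.039, -2.39, -0.0]
contact_force: [2.3, -0.7, -3.2]
grip_width: 0.0088
gripper_force: 69.0
```

>>> send_rows(
  deltas=[
    {"dx": 0, "dy": 0, "dz": -1, "rx": 0, "ry": 0, "rz": 0},
    {"dx": 0, "dy": 0, "dz": -2, "rx": 0, "ry": 0, "rz": 0},
    {"dx": 0, "dy": 0, "dz": -2, "rx": 0, "ry": 0, "rz": 0},
  ],
)

```text
clock: 11.0
tcp_pos: [0.5668, -0.0363, 0.1149]
orientation: [2.038, 2.39, -0.0]
contact_force: [2.4, -0.1, -5.3]
grip_width: 0.0088
gripper_force: 68.8
```

>>> send_rows(
  deltas=[
    {"dx": 0.7, "dy": 0.1, "dz": 0, "rx": 0, "ry": 0, "rz": 0},
    {"dx": 0.7, "dy": 0.1, "dz": -1, "rx": 0, "ry": 0, "rz": 0},
    {"dx": 0.7, "dy": 0.1, "dz": -2, "rx": 0, "ry": 0, "rz": 0},
    {"dx": 0.7, "dy": 0.1, "dz": -3, "rx": 0, "ry": 0, "rz": 0},
  ],
)

```text
clock: 11.33
tcp_pos: [0.567, -0.0363, 0.1117]
orientation: [-2.038, -2.39, 0.001]
contact_force: [0.9, 0.2, -4.7]
grip_width: 0.0089
gripper_force: 68.8
```

>>> send_rows(
  deltas=[
    {"dx": 0, "dy": 0, "dz": -1, "rx": 0, "ry": 0, "rz": 0},
    {"dx": 0, "dy": 0, "dz": -2, "rx": 0, "ry": 0, "rz": 0},
    {"dx": 0, "dy": 0, "dz": -3, "rx": 0, "ry": 0, "rz": 0},
  ],
)

```text
clock: 11.58
tcp_pos: [0.5674, -0.0362, 0.1089]
orientation: [-2.038, -2.39, 0.0]
contact_force: [0.1, -0.2, -4.8]
grip_width: 0.0091
gripper_force: 68.8
```

```bash
python3 c2.py w6 9 new;python3 g.py w6; python3 -c "
from h import *
print(r.get_obs()['contact_force'],r.get_obs()['moment'])"
```

```text
plate 3319 x [0.5491 0.5585] y [-0.1537 -0.0905] cen [ 0.5661 -0.034 ] yaw corr 0.18 z [0.1283 0.1293 0.1303]
lip+back 2908 x [0.4873 0.4995] y [-0.129  -0.0756] cen [ 0.5033 -0.0239] yaw corr 4.47 z [0.1324 0.1351 0.1363]
blue 33866 x [0.4898 0.6035] y [-0.1597 -0.0558] cen [ 0.5568 -0.0209] yaw corr 8.11 z [0.0656 0.0768 0.1351]
[ 0.56729812 -0.03620905  0.1087434 ] [-2.03832122e+00 -2.39020398e+00  4.01792038e-04]
w6 1690 rim x [0.4881 0.4913 0.4943] y [-0.0548 -0.0168] yaw 9.36 z 0.1203
tcp XY 0.5546 -0.1245 0.1087433966150438
[-0.91996167  0.1440957  -4.12369036] [ 0.02527232 -0.1132183   0.02084623]
```

View pics/w6.png

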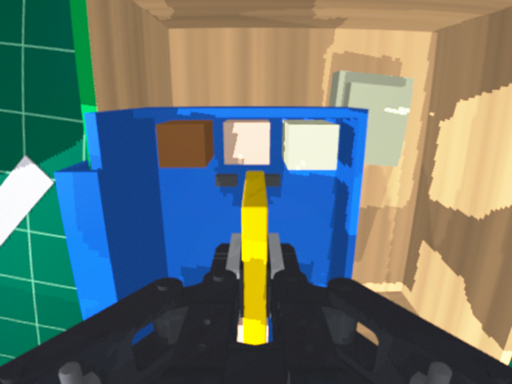

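The leg is now below the rim top, and the rim line (u≈85) runs into the slot between lip edge and back plate. I'll lower it home.

>>> send_rows(
  deltas=[
    {"dx": 0, "dy": 0, "dz": -2, "rx": 0, "ry": 0, "rz": 0},
    {"dx": 0, "dy": 0, "dz": -4, "rx": 0, "ry": 0, "rz": 0},
    {"dx": 0, "dy": 0, "dz": -6, "rx": 0, "ry": 0, "rz": 0},
    {"dx": 0, "dy": 0, "dz": -8, "rx": 0, "ry": 0, "rz": 0},
  ],
)

```text
clock: 11.97
tcp_pos: [0.5674, -0.0362, 0.1008]
orientation: [-2.038, -2.39, 0.0]
contact_force: [0.8, -0.2, -3.9]
grip_width: 0.0087
gripper_force: 68.9
```

>>> send_rows(
  deltas=[
    {"dx": 0, "dy": 0, "dz": -0.5, "rx": 0, "ry": 0, "rz": 0},
    {"dx": 0, "dy": 0, "dz": -1, "rx": 0, "ry": 0, "rz": 0},
    {"dx": 0, "dy": 0, "dz": -1.5, "rx": 0, "ry": 0, "rz": 0},
    {"dx": 0, "dy": 0, "dz": -2, "rx": 0, "ry": 0, "rz": 0},
  ],
)

```text
clock: 12.3
tcp_pos: [0.5675, -0.0362, 0.0991]
orientation: [2.038, 2.39, 0.0]
contact_force: [-0.6, -0.2, -4.9]
grip_width: 0.0091
gripper_force: 68.9
```

>>> send_rows(
  deltas=[
    {"dx": 0, "dy": 0, "dz": -0.5, "rx": 0, "ry": 0, "rz": 0},
    {"dx": 0, "dy": 0, "dz": -1, "rx": 0, "ry": 0, "rz": 0},
    {"dx": 0, "dy": 0, "dz": -1, "rx": 0, "ry": 0, "rz": 0},
  ],
)

```text
clock: 12.55
tcp_pos: [0.5675, -0.0362, 0.098]
orientation: [-2.038, -2.39, -0.0]
contact_force: [0.1, -1.0, -5.2]
grip_width: 0.0089
gripper_force: 68.9
```

>>> send_rows(
  deltas=[
    {"dx": 0, "dy": 0, "dz": -0.5, "rx": 0, "ry": 0, "rz": 0},
    {"dx": 0, "dy": 0, "dz": -1, "rx": 0, "ry": 0, "rz": 0},
    {"dx": 0, "dy": 0, "dz": -1, "rx": 0, "ry": 0, "rz": 0},
  ],
)

```text
clock: 12.8
tcp_pos: [0.5674, -0.0363, 0.0973]
orientation: [-2.038, -2.39, -0.0]
contact_force: [-2.1, 1.0, 0.3]
grip_width: 0.009
gripper_force: 69.6
```

>>> send_rows(
  deltas=[
    {"dx": 0, "dy": 0, "dz": -0.4, "rx": 0, "ry": 0, "rz": 0},
    {"dx": 0, "dy": 0, "dz": -0.7, "rx": 0, "ry": 0, "rz": 0},
    {"dx": 0, "dy": 0, "dz": -0.7, "rx": 0, "ry": 0, "rz": 0},
  ],
)

```text
clock: 13.05
tcp_pos: [0.5672, -0.0363, 0.0969]
orientation: [-2.038, -2.39, -0.0]
contact_force: [-3.5, 0.5, 5.3]
grip_width: 0.0086
gripper_force: 70.5
```

The roof has seated on the rim: z force rose by about 10 N. I'll relieve the load and release.

>>> send_rows(
  deltas=[
    {"dx": 0, "dy": 0, "dz": 0.5, "rx": 0, "ry": 0, "rz": 0},
    {"dx": 0, "dy": 0, "dz": 0.6, "rx": 0, "ry": 0, "rz": 0},
  ],
)

```text
clock: 13.22
tcp_pos: [0.5674, -0.0363, 0.0972]
orientation: [-2.038, -2.39, -0.0]
contact_force: [-3.1, -0.4, 3.1]
grip_width: 0.0091
gripper_force: 69.8
```

>>> send_rows(
  deltas=[
    {"dx": 0, "dy": 0, "dz": 0, "rx": 0, "ry": 0, "rz": 0},
    {"dx": 0, "dy": 0, "dz": 0, "rx": 0, "ry": 0, "rz": 0},
    {"dx": 0, "dy": 0, "dz": 0, "rx": 0, "ry": 0, "rz": 0},
  ],
  jaw=18,
  newtons=20,
)

```text
clock: 13.47
tcp_pos: [0.5681, -0.0362, 0.0971]
orientation: [2.038, 2.39, 0.001]
contact_force: [-0.2, 1.2, -0.3]
grip_width: 0.018
gripper_force: 0.0
```

>>> send_rows(
  deltas=[
    {"dx": 0, "dy": 0, "dz": 0, "rx": 0, "ry": 0, "rz": 0},
    {"dx": 0, "dy": 0, "dz": 0, "rx": 0, "ry": 0, "rz": 0},
    {"dx": 0, "dy": 0, "dz": 0, "rx": 0, "ry": 0, "rz": 0},
  ],
  jaw=40,
)

```text
clock: 13.72
tcp_pos: [0.5676, -0.0362, 0.097]
orientation: [2.038, 2.39, 0.0]
contact_force: [0.7, 0.9, -0.0]
grip_width: 0.0396
gripper_force: 0.0
```

```bash
python3 c2.py w7 9 new;python3 g.py w7
```

```text
plate 3339 x [0.5506 0.56  ] y [-0.1545 -0.0905] cen [ 0.5676 -0.0341] yaw corr 0.19 z [0.1152 0.1162 0.1171]
lip+back 4757 x [0.4853 0.501 ] y [-0.1192 -0.0594] cen [ 0.501 -0.011] yaw corr 2.62 z [0.1196 0.1239 0.125 ]
blue 34694 x [0.4872 0.6039] y [-0.191  -0.0559] cen [ 0.5582 -0.0366] yaw corr 9.17 z [0.0521 0.066  0.1242]
[ 0.56758971 -0.03621511  0.09693597] [2.03833921e+00 2.39032727e+00 1.73606442e-04]
w7 2239 rim x [0.4882 0.4914 0.4945] y [-0.0748 -0.02  ] yaw 9.98 z 0.1203
tcp XY 0.5549 -0.1246 0.09693597275052213
```

It's released and hanging, with the lip top at z ≈ 0.124. I'll retract straight up.

>>> send_rows(
  deltas=[
    {"dx": 0, "dy": 0, "dz": 8, "rx": 0, "ry": 0, "rz": 0},
    {"dx": 0, "dy": 0, "dz": 20, "rx": 0, "ry": 0, "rz": 0},
    {"dx": 0, "dy": 0, "dz": 40, "rx": 0, "ry": 0, "rz": 0},
    {"dx": 0, "dy": 0, "dz": 70, "rx": 0, "ry": 0, "rz": 0},
    {"dx": 0, "dy": 0, "dz": 105, "rx": 0, "ry": 0, "rz": 0},
  ],
)

```text
clock: 14.18
tcp_pos: [0.5665, -0.0364, 0.203]
orientation: [-2.038, -2.389, 0.003]
contact_force: [0.8, 0.9, 1.0]
grip_width: 0.0399
gripper_force: 0.0
```

>>> send_rows(
  deltas=[
    {"dx": 0, "dy": 0, "dz": 40, "rx": 0, "ry": 0, "rz": 0},
    {"dx": 0, "dy": 0, "dz": 80, "rx": 0, "ry": 0, "rz": 0},
    {"dx": 0, "dy": 0, "dz": 120, "rx": 0, "ry": 0, "rz": 0},
    {"dx": 0, "dy": 0, "dz": 160, "rx": 0, "ry": 0, "rz": 0},
    {"dx": 0, "dy": 0, "dz": 200, "rx": 0, "ry": 0, "rz": 0},
  ],
  jaw=0,
)

```text
clock: 14.6
tcp_pos: [0.5667, -0.0371, 0.4052]
orientation: [2.04, 2.389, 0.002]
contact_force: [1.4, -0.4, 0.3]
grip_width: 0.0001
gripper_force: 0.0
```

>>> send_rows(
  deltas=[
    {"dx": 0, "dy": 0, "dz": 25, "rx": 0, "ry": 0, "rz": 0},
    {"dx": 0, "dy": 0, "dz": 25, "rx": 0, "ry": 0, "rz": 0},
    {"dx": 0, "dy": 0, "dz": 25, "rx": 0, "ry": 0, "rz": 0},
  ],
)

```text
clock: 14.85
tcp_pos: [0.5678, -0.037, 0.4292]
orientation: [2.038, 2.388, 0.005]
contact_force: [-0.8, -0.0, -1.1]
grip_width: -0.0002
gripper_force: 0.0
```

```bash
python3 c2.py w8 9 new; python3 - <<'E'
from h import *
f=cam("scene"); cv2.imwrite("pics/s8.png",f["frame"]); np.savez("s8.npz",**f)
P=cloud(f); a=np.radians(9.05); X=np.array([np.cos(a),np.sin(a)]); Y=np.array([-X[1],X[0]])
V=f["frame"].max(2); z=P[...,2]; q=P-[.598,-.0121,0]; cx=q[...,:2]@X; cy=q[...,:2]@Y
# lid dark frame points
m=(V<90)&(abs(cx)<.1)&(cy>.02)&(cy<.16)&(z>.14)&(z<.37); p=np.c_[cy[m],z[m]]
print(len(p)); 
for lo in np.arange(.14,.36,.03):
    s=(p[:,1]>lo)&(p[:,1]<lo+.03)
    if s.sum(): print(lo.round(2),s.sum(),np.percentile(p[s,0],[2,50,98]).round(4))
E
```

```text
plate 339 x [0.5502 0.5588] y [-0.1593 -0.0909] cen [ 0.5672 -0.0368] yaw corr 0.07 z [0.1148 0.1164 0.1179]
lip+back 829 x [0.4851 0.5001] y [-0.1846 -0.0623] cen [ 0.5058 -0.0449] yaw corr -0.09 z [0.1204 0.1241 0.1255]
blue 5299 x [0.486 0.604] y [-0.1944 -0.0571] cen [ 0.558 -0.039] yaw corr 0.37 z [0.0516 0.0548 0.1245]
[ 0.56717469 -0.03660611  0.4275467 ] [2.03896359e+00 2.38977017e+00 1.90438140e-03]
637
0.14 73 [0.1028 0.1056 0.1072]
0.17 41 [0.0963 0.0993 0.1019]
0.2 41 [0.0893 0.0928 0.0958]
0.23 47 [0.0835 0.0871 0.0902]
0.26 49 [0.0772 0.0808 0.084 ]
0.29 11 [0.072  0.0743 0.0781]
0.32 355 [0.0649 0.0697 0.0749]
0.35 20 [0.0674 0.0711 0.0737]
```

View pics/w8.png

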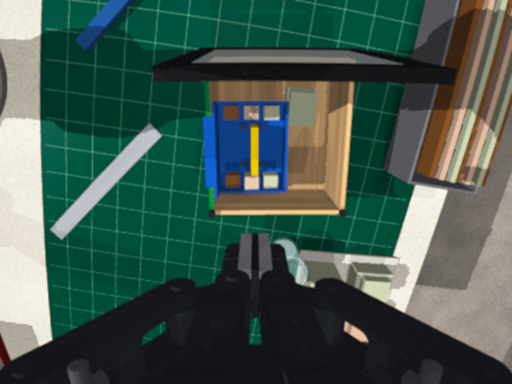

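The caddy hangs square on the rim, with the lip at u≈210 along the green edge and the yellow plate at (254,150). The lid stands at the top (v 50–80), at about 1.365 rad. Next I'll go over the lid to its outer side.

>>> send_rows(
  deltas=[
    {"dx": 2, "dy": 25, "dz": 0, "rx": 0, "ry": 0, "rz": 0},
    {"dx": 4, "dy": 55, "dz": 0, "rx": 0, "ry": 0, "rz": 0},
    {"dx": 7, "dy": 90, "dz": 0, "rx": 0, "ry": 0, "rz": 0},
    {"dx": 10, "dy": 125, "dz": 0, "rx": 0, "ry": 0, "rz": 0},
    {"dx": 11, "dy": 150, "dz": 0, "rx": 0, "ry": 0, "rz": 0},
  ],
)

```text
clock: 15.37
tcp_pos: [0.5777, 0.1175, 0.4252]
orientation: [-2.034, -2.392, 0.003]
contact_force: [-0.2, 0.1, -0.4]
grip_width: 0.0004
gripper_force: 0.0
```

>>> send_rows(
  deltas=[
    {"dx": 0, "dy": 0, "dz": 0, "rx": 0, "ry": 0, "rz": 0},
    {"dx": 0, "dy": 0, "dz": -30, "rx": 0, "ry": 0, "rz": 0},
    {"dx": 0, "dy": 0, "dz": -60, "rx": 0, "ry": 0, "rz": 0},
    {"dx": 0, "dy": 0, "dz": -90, "rx": 0, "ry": 0, "rz": 0},
    {"dx": 0, "dy": 0, "dz": -115, "rx": 0, "ry": 0, "rz": 0},
  ],
)

```text
clock: 15.78
tcp_pos: [0.5769, 0.1133, 0.3087]
orientation: [-2.038, -2.389, 0.005]
contact_force: [-1.0, 0.5, 0.0]
grip_width: 0.0
gripper_force: 0.0
```

>>> send_rows(
  deltas=[
    {"dx": 0, "dy": 0, "dz": 0, "rx": 0, "ry": 0, "rz": 0},
    {"dx": 0, "dy": 0, "dz": 0, "rx": 0, "ry": 0, "rz": 0},
  ],
)

```text
clock: 15.95
tcp_pos: [0.5773, 0.1133, 0.3106]
orientation: [-2.038, -2.388, 0.006]
contact_force: [0.9, -0.4, 0.5]
grip_width: 0.0
gripper_force: 0.0
```

```bash
cat > path.py <<'E'
from h import *
C=np.array([.598,-.0121]); a=np.radians(9.05); X=np.array([np.cos(a),np.sin(a)]); Y=np.array([-X[1],X[0]])
o=r.get_obs(); t=o["tcp_pos"]; print(t,"case",((t[:2]-C)@X).round(4),((t[:2]-C)@Y).round(4),o["contact_force"])
for th in [1.365,1.3,1.2,1.1,1.0,.9,.8,.7,.6,.5,.4,.3,.2,.1,.05,0]:
    c,s=np.cos(th),np.sin(th); y=.110-.175*c+.010*s+.011; z=.128+.175*s+.010*c+.011
    w=C+Y*y; print(th,np.round([*w,z],4))
E
python3 path.py
```

```text
[0.57731634 0.11328768 0.31064738] case -0.0007 0.1271 [ 0.91794621 -0.35580383  0.50417464]
1.365 [0.5831 0.0817 0.3124]
1.3 [0.5848 0.0707 0.3103]
1.2 [0.5875 0.054  0.3057]
1.1 [0.5901 0.0378 0.2995]
1.0 [0.5925 0.0223 0.2917]
0.9 [0.5948 0.0077 0.2823]
0.8 [ 0.597  -0.0059  0.2715]
0.7 [ 0.599  -0.0184  0.2594]
0.6 [ 0.6008 -0.0297  0.2461]
0.5 [ 0.6024 -0.0395  0.2317]
0.4 [ 0.6037 -0.0479  0.2164]
0.3 [ 0.6048 -0.0548  0.2003]
0.2 [ 0.6056 -0.06    0.1836]
0.1 [ 0.6062 -0.0636  0.1664]
0.05 [ 0.6064 -0.0647  0.1577]
0 [ 0.6065 -0.0654  0.149 ]
```

>>> send_rows(
  deltas=[
    {"dx": 4, "dy": -18, "dz": 1, "rx": 0, "ry": 0, "rz": 0},
    {"dx": 6, "dy": -31, "dz": 1, "rx": 0, "ry": 0, "rz": 0},
    {"dx": 7, "dy": -40, "dz": 0, "rx": 0, "ry": 0, "rz": 0},
    {"dx": 9, "dy": -50, "dz": -2, "rx": 0, "ry": 0, "rz": 0},
    {"dx": 10, "dy": -59, "dz": -5, "rx": 0, "ry": 0, "rz": 0},
  ],
)

```text
clock: 16.37
tcp_pos: [0.5897, 0.0552, 0.309]
orientation: [2.038, 2.391, 0.007]
contact_force: [0.4, 4.6, 6.7]
grip_width: -0.0002
gripper_force: 3.1
```

>>> send_rows(
  deltas=[
    {"dx": 1.5, "dy": -8, "dz": -3, "rx": 0, "ry": 0, "rz": 0},
    {"dx": 2.5, "dy": -16, "dz": -6, "rx": 0, "ry": 0, "rz": 0},
    {"dx": 3.5, "dy": -24, "dz": -10, "rx": 0, "ry": 0, "rz": 0},
    {"dx": 5, "dy": -32, "dz": -14, "rx": 0, "ry": 0, "rz": 0},
  ],
)

```text
clock: 16.7
tcp_pos: [0.5949, 0.0226, 0.2951]
orientation: [2.037, 2.389, 0.006]
contact_force: [-1.1, 2.3, 5.2]
grip_width: -0.0
gripper_force: 2.5
```

```bash
python3 path.py|head -1; cat > lid.py <<'E'
from h import *
C=np.array([.598,-.0121]); a=np.radians(9.05); X=np.array([np.cos(a),np.sin(a)]); Y=np.array([-X[1],X[0]])
f=cam("scene"); P=cloud(f); V=f["frame"].max(2); q=P[...,:2]-C; cx=q@X; cy=q@Y; z=P[...,2]
# frame side bars near the lid's x ends
m=(V<90)&(abs(abs(cx)-.094)<.008)&(cy<.1)&(cy>-.13)&(z>.13)&(z<.36)&(np.hypot(cy-.11,z-.128)<.235)
print("lid angles (outer/inner face mix)",m.sum(),np.percentile(np.arctan2(z[m]-.128,.110-cy[m]),[10,50,90]).round(3))
E
python3 lid.py
```

```text
[0.59493236 0.02258544 0.29506934] case 0.0024 0.0347 [-1.12916136  2.28303306  5.23375157]
lid angles (outer/inner face mix) 286 [1.041 1.08  1.145]
```

>>> send_rows(
  deltas=[
    {"dx": 1, "dy": -7, "dz": -6, "rx": 0, "ry": 0, "rz": 0},
    {"dx": 1, "dy": -15, "dz": -12, "rx": 0, "ry": 0, "rz": 0},
    {"dx": 2, "dy": -22, "dz": -18, "rx": 0, "ry": 0, "rz": 0},
    {"dx": 3, "dy": -28, "dz": -24, "rx": 0, "ry": 0, "rz": 0},
  ],
)

```text
clock: 17.08
tcp_pos: [0.5975, -0.006, 0.27]
orientation: [2.038, 2.389, 0.003]
contact_force: [1.6, 0.4, 4.4]
grip_width: 0.0001
gripper_force: 2.1
```

>>> send_rows(
  deltas=[
    {"dx": 1, "dy": -6, "dz": -6, "rx": 0, "ry": 0, "rz": 0},
    {"dx": 2, "dy": -12, "dz": -12, "rx": 0, "ry": 0, "rz": 0},
    {"dx": 3, "dy": -18, "dz": -19, "rx": 0, "ry": 0, "rz": 0},
    {"dx": 4, "dy": -24, "dz": -26, "rx": 0, "ry": 0, "rz": 0},
  ],
)

```text
clock: 17.42
tcp_pos: [0.6008, -0.0301, 0.2425]
orientation: [2.038, 2.39, 0.0]
contact_force: [1.1, -0.0, 3.6]
grip_width: -0.0004
gripper_force: 1.7
```

```bash
python3 path.py|head -1;python3 lid.py
```

```text
[ 0.60076476 -0.0300889   0.2425315 ] case -0.0001 -0.0182 [ 1.08455144 -0.00951043  3.60510965]
lid angles (outer/inner face mix) 464 [0.633 0.658 0.78 ]
```

>>> send_rows(
  deltas=[
    {"dx": 0.5, "dy": -3, "dz": -4, "rx": 0, "ry": 0, "rz": 0},
    {"dx": 1, "dy": -6, "dz": -8, "rx": 0, "ry": 0, "rz": 0},
    {"dx": 1.5, "dy": -9, "dz": -12, "rx": 0, "ry": 0, "rz": 0},
    {"dx": 2, "dy": -12, "dz": -16, "rx": 0, "ry": 0, "rz": 0},
    {"dx": 2.5, "dy": -14, "dz": -20, "rx": 0, "ry": 0, "rz": 0},
  ],
)

```text
clock: 17.88
tcp_pos: [0.6026, -0.0431, 0.2222]
orientation: [-2.037, -2.39, 0.001]
contact_force: [-1.8, 1.8, 2.3]
grip_width: -0.0002
gripper_force: 1.2
```

>>> send_rows(
  deltas=[
    {"dx": 0.4, "dy": -2, "dz": -4, "rx": 0, "ry": 0, "rz": 0},
    {"dx": 0.8, "dy": -4, "dz": -9, "rx": 0, "ry": 0, "rz": 0},
    {"dx": 1.2, "dy": -6, "dz": -13, "rx": 0, "ry": 0, "rz": 0},
    {"dx": 1.6, "dy": -8, "dz": -18, "rx": 0, "ry": 0, "rz": 0},
    {"dx": 2, "dy": -10, "dz": -22, "rx": 0, "ry": 0, "rz": 0},
  ],
)

```text
clock: 18.3
tcp_pos: [0.605, -0.0533, 0.2003]
orientation: [-2.038, -2.39, 0.0]
contact_force: [-0.8, 1.8, 2.1]
grip_width: 0.0003
gripper_force: 1.0
```

>>> send_rows(
  deltas=[
    {"dx": 0.2, "dy": -1.5, "dz": -4, "rx": 0, "ry": 0, "rz": 0},
    {"dx": 0.4, "dy": -3, "dz": -8, "rx": 0, "ry": 0, "rz": 0},
    {"dx": 0.6, "dy": -4.5, "dz": -12, "rx": 0, "ry": 0, "rz": 0},
    {"dx": 0.8, "dy": -6, "dz": -16, "rx": 0, "ry": 0, "rz": 0},
    {"dx": 1, "dy": -7, "dz": -20, "rx": 0, "ry": 0, "rz": 0},
  ],
)

```text
clock: 18.72
tcp_pos: [0.6063, -0.0602, 0.1806]
orientation: [2.038, 2.39, 0.001]
contact_force: [-0.5, 1.7, 2.1]
grip_width: 0.0002
gripper_force: 0.9
```

```bash
python3 path.py|head -1;python3 lid.py
```

```text
[ 0.60625713 -0.06015676  0.18060165] case 0.0006 -0.0488 [-0.47269032  1.68267946  2.05749728]
lid angles (outer/inner face mix) 544 [0.226 0.261 0.512]
```

>>> send_rows(
  deltas=[
    {"dx": 0.2, "dy": -1, "dz": -4, "rx": 0, "ry": 0, "rz": 0},
    {"dx": 0.4, "dy": -2, "dz": -8, "rx": 0, "ry": 0, "rz": 0},
    {"dx": 0.5, "dy": -3, "dz": -12, "rx": 0, "ry": 0, "rz": 0},
    {"dx": 0.6, "dy": -4, "dz": -16, "rx": 0, "ry": 0, "rz": 0},
    {"dx": 0.6, "dy": -4, "dz": -20, "rx": 0, "ry": 0, "rz": 0},
  ],
)

```text
clock: 19.18
tcp_pos: [0.6069, -0.0647, 0.1607]
orientation: [2.038, 2.39, 0.0]
contact_force: [1.0, -0.6, 2.7]
grip_width: 0.0002
gripper_force: 0.9
```

>>> send_rows(
  deltas=[
    {"dx": 0, "dy": 0, "dz": -2, "rx": 0, "ry": 0, "rz": 0},
    {"dx": 0, "dy": 0, "dz": -4, "rx": 0, "ry": 0, "rz": 0},
    {"dx": 0, "dy": 0, "dz": -6, "rx": 0, "ry": 0, "rz": 0},
    {"dx": 0, "dy": 0, "dz": -8, "rx": 0, "ry": 0, "rz": 0},
  ],
)

```text
clock: 19.52
tcp_pos: [0.6067, -0.0648, 0.153]
orientation: [2.038, 2.389, -0.0]
contact_force: [-0.0, -2.0, 2.1]
grip_width: -0.0001
gripper_force: 0.9
```

>>> send_rows(
  deltas=[
    {"dx": 0, "dy": 0, "dz": -0.8, "rx": 0, "ry": 0, "rz": 0},
    {"dx": 0, "dy": 0, "dz": -1.5, "rx": 0, "ry": 0, "rz": 0},
    {"dx": 0, "dy": 0, "dz": -1.5, "rx": 0, "ry": 0, "rz": 0},
  ],
)

```text
clock: 19.77
tcp_pos: [0.6064, -0.0641, 0.1513]
orientation: [-2.038, -2.39, 0.0]
contact_force: [0.4, 0.0, 0.0]
grip_width: 0.0004
gripper_force: 0.2
```

>>> send_rows(
  deltas=[
    {"dx": 0, "dy": 0, "dz": -0.8, "rx": 0, "ry": 0, "rz": 0},
    {"dx": 0, "dy": 0, "dz": -1.2, "rx": 0, "ry": 0, "rz": 0},
    {"dx": 0, "dy": 0, "dz": -1.2, "rx": 0, "ry": 0, "rz": 0},
  ],
)

```text
clock: 20.02
tcp_pos: [0.6065, -0.0641, 0.1501]
orientation: [-2.038, -2.39, 0.0]
contact_force: [0.8, -0.8, 0.4]
grip_width: -0.0
gripper_force: 0.3
```

>>> send_rows(
  deltas=[
    {"dx": 0, "dy": 0, "dz": -0.7, "rx": 0, "ry": 0, "rz": 0},
    {"dx": 0, "dy": 0, "dz": -1.4, "rx": 0, "ry": 0, "rz": 0},
    {"dx": 0, "dy": 0, "dz": -1.4, "rx": 0, "ry": 0, "rz": 0},
  ],
)

```text
clock: 20.27
tcp_pos: [0.6065, -0.0642, 0.1492]
orientation: [-2.038, -2.39, -0.0]
contact_force: [-1.6, 0.1, 5.2]
grip_width: -0.0004
gripper_force: 2.6
```

>>> send_rows(
  deltas=[
    {"dx": 0, "dy": 0, "dz": -0.5, "rx": 0, "ry": 0, "rz": 0},
    {"dx": 0, "dy": 0, "dz": -1, "rx": 0, "ry": 0, "rz": 0},
    {"dx": 0, "dy": 0, "dz": -1, "rx": 0, "ry": 0, "rz": 0},
  ],
)

```text
clock: 20.52
tcp_pos: [0.6066, -0.0642, 0.1491]
orientation: [-2.038, -2.39, -0.002]
contact_force: [-6.2, 0.7, 14.4]
grip_width: 0.0002
gripper_force: 6.7
```

```bash
python3 path.py|head -1;python3 lid.py; python3 - <<'E'
from h import *
C=np.array([.598,-.0121]); a=np.radians(9.05); X=np.array([np.cos(a),np.sin(a)]); Y=np.array([-X[1],X[0]])
for n in("scene","top"):
    f=cam(n); P=cloud(f); V=f["frame"].max(2); q=P[...,:2]-C; cx=q@X; cy=q@Y; z=P[...,2]
    m=(V<90)&(abs(abs(cx)-.093)<.006)&(cy<.1)&(cy>-.11)&(z>.125)&(z<.16)
    s=np.polyfit(cy[m],z[m],1); print(n,m.sum(),"lid top slope",s.round(4),"z",np.median(z[m]).round(4))
    if n=="scene": cv2.imwrite("pics/s9.png",f["frame"])
E
```

```text
[ 0.60657214 -0.06418309  0.14911052] case 0.0003 -0.0528 [-6.16045087  0.66765929 14.36697772]
lid angles (outer/inner face mix) 544 [0.041 0.08  0.367]
scene 410 lid top slope [0.0018 0.138 ] z 0.1381
top 229 lid top slope [-0.0024  0.1382] z 0.1381
```

The lid is closed: it resists at 14 N with its top flat at z 0.138. I'll retract and check.

>>> send_rows(
  deltas=[
    {"dx": 0, "dy": 0, "dz": 3, "rx": 0, "ry": 0, "rz": 0},
    {"dx": 0, "dy": 0, "dz": 15, "rx": 0, "ry": 0, "rz": 0},
    {"dx": 0, "dy": 0, "dz": 40, "rx": 0, "ry": 0, "rz": 0},
    {"dx": 0, "dy": 0, "dz": 75, "rx": 0, "ry": 0, "rz": 0},
    {"dx": 0, "dy": 0, "dz": 110, "rx": 0, "ry": 0, "rz": 0},
  ],
)

```text
clock: 21.08
tcp_pos: [0.6058, -0.064, 0.2589]
orientation: [-2.038, -2.389, 0.002]
contact_force: [0.9, 0.1, 0.1]
grip_width: 0.0002
gripper_force: 0.0
```

>>> send_rows(
  deltas=[
    {"dx": 0, "dy": 0, "dz": 40, "rx": 0, "ry": 0, "rz": 0},
    {"dx": 0, "dy": 0, "dz": 80, "rx": 0, "ry": 0, "rz": 0},
    {"dx": 0, "dy": 0, "dz": 100, "rx": 0, "ry": 0, "rz": 0},
    {"dx": 0, "dy": 0, "dz": 100, "rx": 0, "ry": 0, "rz": 0},
    {"dx": 0, "dy": 0, "dz": 100, "rx": 0, "ry": 0, "rz": 0},
  ],
)

```text
clock: 21.5
tcp_pos: [0.607, -0.0643, 0.3594]
orientation: [2.037, 2.389, 0.003]
contact_force: [-0.3, 0.3, -0.8]
grip_width: 0.0
gripper_force: 0.0
```

```bash
python3 - <<'E'
from h import *
f=cam("wrist"); cv2.imwrite("pics/w10.png",f["frame"])
C=np.array([.598,-.0121]); a=np.radians(9.05); X=np.array([np.cos(a),np.sin(a)]); Y=np.array([-X[1],X[0]])
f=cam("scene"); P=cloud(f); V=f["frame"].max(2); q=P[...,:2]-C; cx=q@X; cy=q@Y; z=P[...,2]
m=(V<90)&(abs(abs(cx)-.093)<.006)&(cy<.1)&(cy>-.11)&(z>.125)&(z<.16)
print(np.polyfit(cy[m],z[m],1).round(4),np.median(z[m]).round(4))
E
```

```text
[-0.0003  0.138 ] 0.1381
```

View pics/w10.png

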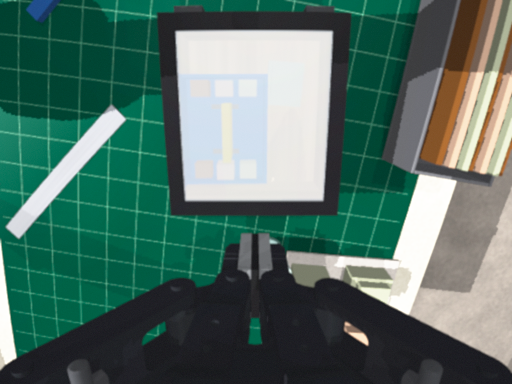

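The lid is closed and flat (frame u 160–350, v 12–215). The caddy is visible through the pane, still in place at (225,130).

```bash
python3 -c "
from bench import r
print(r.hand_in())"
```

```text
the job is handed in; nothing more can be done
None
```

The caddy hangs released on the green rim, the lid is closed flat (top level at z 0.138 m) after a gentle push, and I handed the job in at about 21.6 s; hand-in returned no verdict.

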